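# Index the stone saw's feed by one turn and lock it

## Robot

A 6-joint arm with a two-finger parallel gripper is mounted at the origin on the work surface. World frame = base frame: x ahead of the robot, y to its left, z up, the work surface at z = 0. Lengths are in m, angles in rad, forces in N, time in s.
With the tool pointing down it reaches from about 0.375 to 0.825 m from the base axis. Payload 5.5 kg.
Tool frame: the origin (TCP) lies between the finger pads; the fingertips stand 22 mm ahead of it and the grasp point (between the pads) lies 3 mm ahead of it; z points along the fingers, y is the direction in which the jaws open and shut (so a half turn about z gives the same grasp; the last joint's range is limited). The gripper opens to 85 mm and grips with 20 to 120 N. Pads are 22 mm wide; open, the fingers measure 114 mm over their backs; the gripper's body (76 mm by 85 mm) begins 54 mm behind the grasp point. The pads swing forward as they close: fully open they stand 13 mm farther back than shut.
Start: joints at [-1.293, 0.314, -0.047, 1.21, 0, 1.571], TCP at [0.165, -0.577, 0.253] pointing down, gripper open.
Joint ranges: [-2.67, 2.67], [-0.69, 1.73], [-1.03, 1.25], [-2.08, 2.16], [-1.42, 1.45], [-3.14, 3.14]. Speed limits (rad/s): [2.39, 2.39, 3.01, 3.14, 3.14, 3.14].

## Interface

Orientations are given as a rotation vector (axis times angle).
In Python, from bench import observe, capture, hand_in gives the robot as it stands.
- The arm moves only by the tool step_arm, never from a script. Its argument "rows" is a list that holds one entry, the list of rows, each a list of 6 numbers: the shift along the tool's x, y, z in units of 250 mm (1.0 is 250 mm), then the turn, a rotation vector about the tool's x, y, z in units of 360 degrees (1.0 is 360 degrees). A call has 1 to 12 rows; each row is the pose to reach, as a shift and turn from the pose measured when the call began, along the tool's axes at that moment, turning the shorter way round; what a row does not reach only later rows make up. A row lasts 1/8 s, in which the tool goes at most 62.5 mm and 10.7 degrees, less where a joint would pass 70% of its speed; a pose out of reach is approached as far as the arm can. A call with a number of a shift or a turn outside -1 to 1 is refused whole. A call with a gripper value outside its range is refused whole. "gripper" is the opening, from -1 (shut) to 1 (fully open), so that 0 is half open, set as the call begins (left out, the last holds). The fingers move at their own pace and stop on an object; "squeeze" is the grip in N (left out, the last holds). Time passes only in rows, so rows that repeat a pose let the fingers close. It gives the time, the measured TCP pose, the force and the opening at its end, in the units of the state.
- observe(): the state, without advancing time (a new reading comes with each control period).
- capture(name): name is "scene" or "top"; returns a dict with "pixels" (384x512x3 uint8, blue, green, red), "mtx" (3x3 intrinsics, pixels), "pose" (4x4, takes a point from camera to world coordinates). Camera axes: x right, y up, looking along -z (the intrinsics and any distortion apply to the point x, -y, -z); pixel columns grow to the right and rows downward; lengths in m; the calibration is good to about 2 mm. A picture is of the moment at which its call begins. There is no depth.
- hand_in(): hands the job in, once; it reports no verdict.
The state is a dict: "t": time; "joint_pos": joint angles; "dq": joint speeds; "joint_efforts": joint torques, N m; "position": TCP position; "ee_rot": TCP orientation; "force": force on the tool from outside, world axes, zero at the start; "moment": the same for the moment, N m; "width": finger opening in m.
Only numpy, scipy, OpenCV 4.12 (cv2) and the standard library are available. Lean on these libraries where they do the work, as an engineer would, in place of code of your own. Each camera call takes 0.05 s, during which the arm holds its last target.

## Task

Feed the stone forward by one slice: push the upright handle of the feed hand wheel round clockwise (seen from above) through exactly one full turn, so that it is back where it started and never well past it. Then push the knob of the lock lever in against the feed's base until it is fully locked. Do both with the fingertips or the outside of the fingers, pushing without gripping or forcing anything, and leave the stone on the sled and everything lying about alone.

Things in the scene. Friction and masses are not known exactly. Their poses are not given: they have to be found in the camera images.
- wheel_axis (a point): Point on the hand wheel's upright axis at the height of the rim's middle, 115 mm above the bench. The wheel lies level on a round grey column: dark steel rim, 120 mm across between the centres of its 14 mm thick bar (rim top 122 mm above the bench), three spokes, hub 36 mm across whose top is 131 mm above the bench. The axes of this point say nothing of the handle's place.
- wheel_handle: Black upright handle on the rim over the end of one spoke, 60 mm from the wheel's axis, 16 to 21 mm thick; its top is 172 mm above the bench. Origin at its foot on its own axis, 115 mm above the bench (its lowest 7 mm are sunk in the rim). It may start in any direction round the wheel and it spins freely on its own spindle.
- feed_wheel (a joint): Turn of the hand wheel in rad: 0 at the start, grows clockwise seen from above; one turn is 6.283. Backwards it stops at -0.5. It has friction (about 2 N at the handle) and stays where it is left; it does not coast. One turn moves the sled with its stone 10 mm away from the wheel along the rails.
- lever_pivot (a point): Pivot of the lock lever, 70 mm above the bench, on a small bracket at the side of the feed's base that faces the robot, about 185 mm to the left of the wheel's axis. Its x axis points from the robot's side across the rails and its y axis along the rails, away from the wheel, so that the base and rails lie on its +x side.
- lever_knob: Black upright knob at the end of the lock lever, 14 to 19 mm thick, 60 mm from the lever's upright pivot; origin at its foot on the lever's centre line, 70 mm above the bench; its top is 116 mm above the bench. It spins freely on its spindle. The lever is a 12 mm steel bar swinging level at 70 mm height.
- lock_lever (a joint): Turn of the lock lever in rad, growing clockwise seen from above: 0 unlocked, with the bar sticking out towards the robot (55 degrees off the rails' line); 0.96, its stop, is fully locked, with the bar along the rails, pointing away from the wheel. Friction about 2 N at the knob; it stays where it is left.
- stone_blank: Pale stone block 55 x 85 x 45 mm lying loose on the sled, its top 101 mm above the bench; origin at the centre of its underside. Not to be touched: it rides along 10 mm when the wheel makes its turn.
- pot: Small white-capped jar, 64 mm across and 55 mm tall, standing behind the wheel. Origin on its underside. A bystander, not to be disturbed.
- stone_a: Pale stone block 60 x 35 x 30 mm lying near the wheel, on its right. Origin on its underside. A bystander, not to be disturbed.
- stone_b: Grey stone block 45 x 40 x 35 mm lying near the wheel, on its right towards the robot. Origin on its underside. A bystander, not to be disturbed.
- screwdriver: Screwdriver about 160 mm long lying behind the rails. Origin on its underside. A bystander, not to be disturbed.
- bowl: Open white bowl 100 mm across and 45 mm tall, at the right of the bench. Origin on its underside. A bystander, not to be disturbed.
- brush: Brush about 170 mm long lying between the feed unit and the robot. Origin on its underside. A bystander, not to be disturbed.

How it is judged:
On the way, in this order (a step that is already met when the one before it is completed fails the run):
1. the wheel has made one turn, the lever still unlocked (value of joint feed_wheel between 6.083 and 6.483 rad and value of joint lock_lever below 0.4 rad), for 0.2 s.
2. the lever is fully locked (value of joint feed_wheel between 6.083 and 6.483 rad and value of joint lock_lever above 0.86 rad), for 0.2 s.
At the end, for the whole second after the job is handed in: The wheel stands still at one turn (6.283 rad) within 0.2 rad, the lock lever stands at 0.86 rad or more (stop at 0.96), and the stone still lies on its sled (all of step 2 and velocity of joint feed_wheel between -0.05 and 0.05 rad/s and z of stone_blank in the frame of lever_pivot below 0 m and y of stone_blank in the frame of lever_pivot above 0.012 m); the robot touches nothing.
It fails at once if the wheel is pushed well past one turn (more than 0.35 rad) (value of joint feed_wheel above 6.633 rad).
It fails at once if the wheel's handle or the lever's knob is gripped or forced (over 30 N) (contact force between the fingers and wheel_handle above 30 N or contact force between the fingers and lever_knob above 30 N).
It fails at once if the stone on the sled is touched by the fingers (contact force between the fingers and stone_blank above 1 N).
It fails at once if the stone is moved other than by the sled, or lifted (distance of stone_blank from where it was at the start of the episode above 0.025 m).
It fails at once if a bystander is moved by more than 20 mm or lifted (distance of any of pot, stone_a, stone_b, screwdriver, bowl, brush from where it was at the start of the episode above 0.02 m).
It also fails if it takes over 64 s, if anything falls off the work surface, if the arm or the gripper's body presses on something with over 40 N, if the wrist force passes 120 N, or if a joint passes its speed limit or range.

## Working session

There is one attempt and no reset: what is moved stays moved. The work goes in short steps, Python scripts to look and compute and a tool call to move; the robot and the scene stay as the last step left them, time stands still between calls to the robot, and variables do not carry over. Pictures are saved under pics/ and viewed, and the job is handed in when it is done.

Besides the shell and the picture viewer there is one more tool, called after "Call:" in YAML: its name, and indented under it one key for each argument. step_arm: Moves the arm, as the interface text tells. Shifts and turns lie within -1 to 1; 1 stands for 250 mm of shift or 360 degrees of turn. Its arguments: {"type":"object","properties":{"rows":{"type":"array"},"gripper":{"type":"number"},"squeeze":{"type":"number"}},"required":["rows"]}

```bash
mkdir -p pics; ls; python3 - <<'E'
from bench import observe,capture
import cv2
print(observe())
for n in("scene","top"):
    c=capture(n);cv2.imwrite(f"pics/{n}0.png",c["pixels"]);print(n,c["mtx"],c["pose"],[k for k in c])
E
```

```text
pics
{'t': 0.0, 'joint_pos': array([-1.29299722e+00,  3.14245963e-01, -4.80942179e-02,  1.21018845e+00,
        2.02944885e-06,  1.57079256e+00]), 'dq': array([-0.00125331,  0.00043131, -0.00045772, -0.0012908 ,  0.00023508,
       -0.0012435 ]), 'joint_efforts': array([ 3.36132216e-04, -5.39596975e+01,  3.39747012e+01,  1.91795896e-02,
        1.46877164e-05,  7.68880959e-09]), 'position': array([ 0.1643949 , -0.57647209,  0.25241594]), 'ee_rot': array([-3.10963562e+00, -4.34732309e-01,  3.73378360e-04]), 'force': array([-0.25855063, -0.10323328,  0.43740196]), 'moment': array([-0.00184907, -0.02386818,  0.03754547]), 'width': 0.08553107274564382}
scene [[359.45487449   0.         254.3478424 ]
 [  0.         359.45487449 194.20497456]
 [  0.           0.           1.        ]] [[ 0.71892523 -0.57890806  0.38472323  0.98715144]
 [ 0.69507232  0.59510151 -0.4033964  -0.47362384]
 [ 0.00458005  0.55742232  0.83021646  1.02921563]
 [ 0.          0.          0.          1.        ]] ['pixels', 'mtx', 'pose']
top [[423.91422808   0.         258.63999415]
 [  0.         423.91422808 178.41092531]
 [  0.           0.           1.        ]] [[-0.01375695  0.99641006 -0.08353284  0.50054999]
 [-0.99986445 -0.01295249  0.01016479 -0.03990193]
 [ 0.00904634  0.08366135  0.99645318  1.11093296]
 [ 0.          0.          0.          1.        ]] ['pixels', 'mtx', 'pose']
```

View pics/top0.png

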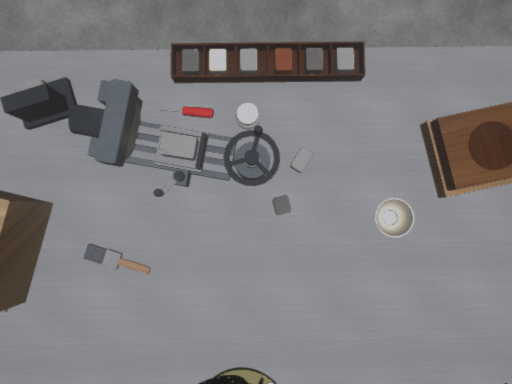

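View pics/scene0.png

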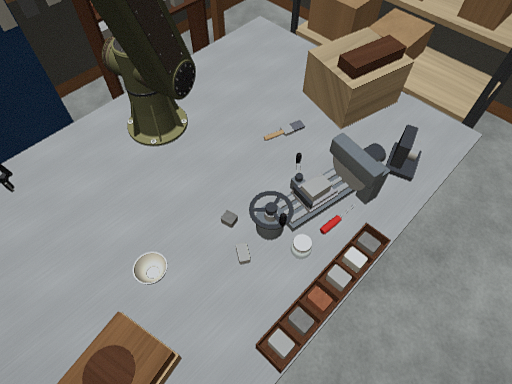

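```bash
cat > h.py <<'E'
import numpy as np,cv2
from bench import observe,capture
def px2w(c,u,v,z):
    d=np.linalg.inv(c["mtx"])@[u,v,1]; d=np.array([d[0],-d[1],-d[2]])
    P=c["pose"]; d=P[:3,:3]@d; o=P[:3,3]; return o+d*(z-o[2])/d[2]
def w2px(c,p):
    P=c["pose"]; q=P[:3,:3].T@(np.array(p,float)-P[:3,3]); k=c["mtx"]@[q[0],-q[1],-q[2]]; return k[:2]/k[2]
def crop(n,x0,y0,w,h,s,f):
    c=capture(n); im=cv2.resize(c["pixels"][y0:y0+h,x0:x0+w],None,fx=s,fy=s,interpolation=cv2.INTER_CUBIC); cv2.imwrite(f,im); return c
E
python3 - <<'E'
from h import *
crop("top",130,90,200,120,4,"pics/t1.png")
crop("scene",220,130,160,120,5,"pics/s1.png")
E
```

```text
(no output)
```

View pics/t1.png

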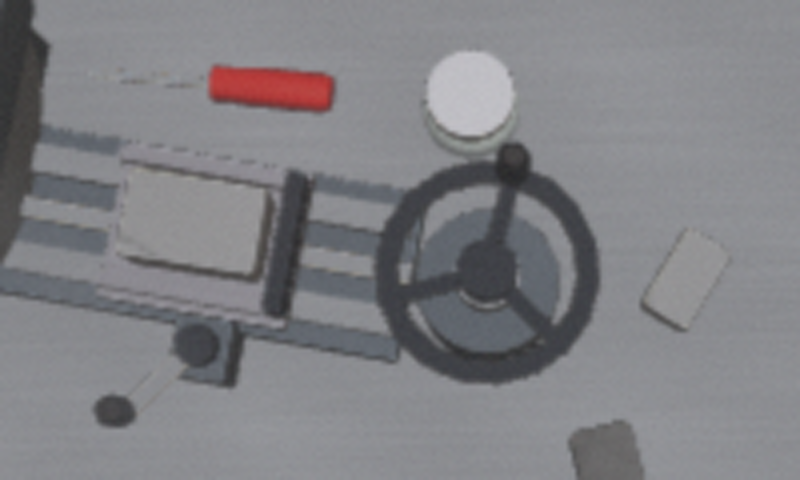

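View pics/s1.png

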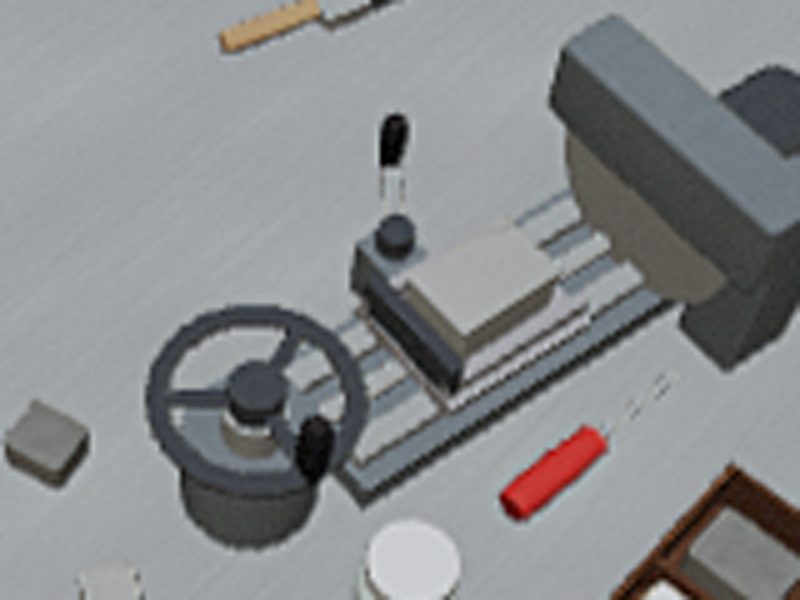

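```bash
python3 - <<'E'
from h import *
t=capture("top");s=capture("scene")
T=lambda a,b:((a+.5)/4+130-.5,(b+.5)/4+90-.5)
S=lambda a,b:((a+.5)/5+220-.5,(b+.5)/5+130-.5)
print("axis top",px2w(t,*T(488,271),.118), "hub",px2w(t,*T(486,268),.131))
print("axis sc hub",px2w(s,*S(258,386),.131), "rim",px2w(s,*S(257,399),.118))
print("handle t",px2w(t,*T(514,157),.172),"s",px2w(s,*S(317,423),.170))
print("piv t",px2w(t,*T(197,344),.09),"s",px2w(s,*S(396,232),.09))
print("knob t",px2w(t,*T(112,410),.114),"s",px2w(s,*S(397,121),.114))
# rails direction: near rail edge
print("rail",px2w(t,*T(0,290),.03),px2w(t,*T(395,360),.03))
for nm,a,z in(("pot",(470,94),.055),("sa",(690,278),.03),("sb",(606,455),.035)):print(nm,px2w(t,*T(*a),z))
E
```

```text
axis top [ 0.63382005 -0.03416078  0.118     ] hub [ 0.63385031 -0.03309318  0.131     ]
axis sc hub [ 0.63746516 -0.03470363  0.131     ] rim [ 0.63812398 -0.03546375  0.118     ]
handle t [ 0.69085461 -0.04985915  0.172     ] s [ 0.69249949 -0.04873873  0.17      ]
piv t [0.59538663 0.14214532 0.09      ] s [0.60611072 0.13519063 0.09      ]
knob t [0.5548872  0.18761099 0.114     ] s [0.5569945  0.19058184 0.114     ]
rail [0.63729527 0.27877885 0.03      ] [0.58905595 0.02648922 0.03      ]
pot [ 0.75531078 -0.02380209  0.055     ]
sa [ 0.63946874 -0.16341594  0.03      ]
sb [ 0.52648365 -0.10701873  0.035     ]
```

```bash
cat >> h.py <<'E'
from scipy.spatial.transform import Rotation as R
RT=np.array([[0,1,0],[1,0,0],[0,0,-1.]])
def rows(targets,o=None,rot=RT,dec=3):
    o=o or observe(); p=o["position"]; A=R.from_rotvec(o["ee_rot"]).as_matrix()
    out=[]
    w=R.from_matrix(A.T@rot).as_rotvec()/(2*np.pi)
    for t in targets:
        s=A.T@(np.array(t)-p)/.25
        out.append([round(float(v),dec) for v in s]+[round(float(v),dec) for v in w])
    return out
E
python3 - <<'E'
from h import *
t=capture("top")
p=observe()["position"]
for f in([.30,-.4,.255],):print(rows([f]))
# triangulate pivot, knob
s=capture("scene")
def tri(a,b):
    T=((a[0]+.5)/4+129.5,(a[1]+.5)/4+89.5);S=((b[0]+.5)/5+219.5,(b[1]+.5)/5+129.5)
    o1=t["pose"][:3,3];o2=s["pose"][:3,3];d1=px2w(t,*T,0)-o1;d2=px2w(s,*S,0)-o2
    k=np.linalg.lstsq(np.c_[d1,-d2],o2-o1,rcond=None)[0]
    return o1+k[0]*d1,o2+k[1]*d2
for n,a,b in(("piv",(197,344),(396,232)),("knob",(113,410),(397,121)),("handle",(514,157),(317,423)),("hub",(486,268),(258,386))):print(n,*tri(a,b))
crop("top",60,60,160,120,5,"pics/t2.png")
E
```

```text
[[0.715, -0.532, -0.007, -0.0, -0.0, -0.206]]
piv [0.5971344  0.14550031 0.07118494] [0.59865101 0.14710953 0.07161277]
knob [0.55486017 0.18694473 0.1143532 ] [0.5575296  0.18975559 0.11513849]
handle [ 0.69133088 -0.04988406  0.16965015] [ 0.69245311 -0.04867185  0.16986475]
hub [ 0.63458074 -0.03305587  0.12563037] [ 0.63542171 -0.03213873  0.12575113]
```

View pics/t2.png

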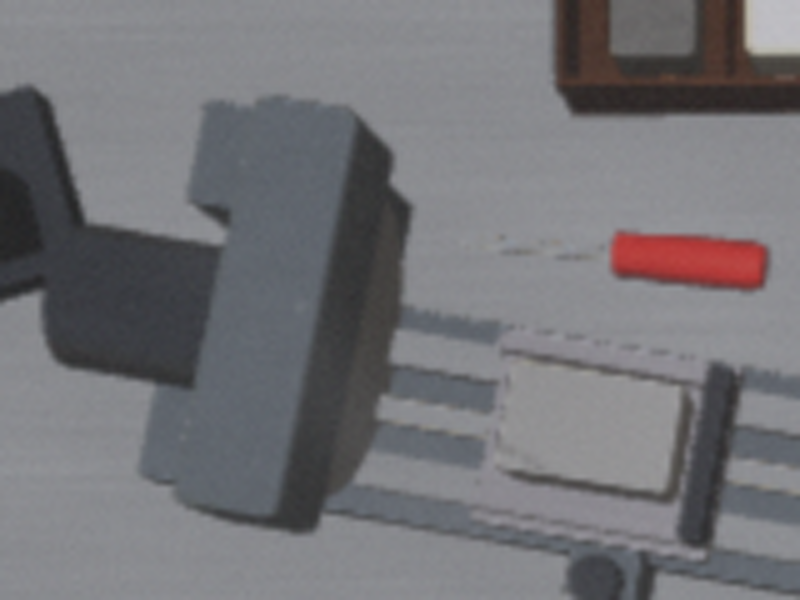

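Call:
step_arm:
  rows:
    - [[0.18,-0.13,0,0,0,-0.029],[0.36,-0.27,0,0,0,-0.058],[0.54,-0.4,0,0,0,-0.087],[0.715,-0.532,0,0,0,-0.116],[0.715,-0.532,-0.007,0,0,-0.145],[0.715,-0.532,-0.007,0,0,-0.175],[0.715,-0.532,-0.007,0,0,-0.206],[0.715,-0.532,-0.007,0,0,-0.206]]
  gripper: -1
  squeeze: 20

```text
t: 1.45
position: [0.3, -0.4, 0.2551]
ee_rot: [2.221, 2.221, 0.0]
force: [-0.3, 0.0, 0.4]
width: 0.0002
```

```bash
python3 - <<'E'
from h import *
o=observe();print(o);print(rows([[.45,-.2,.255]]))
E
```

```text
{'t': 1.45, 'joint_pos': array([-9.27249562e-01,  1.24991774e-01, -2.80319596e-01,  1.16540927e+00,
        4.69387847e-05,  6.43582568e-01]), 'dq': array([-0.00247397,  0.00053101,  0.00019262,  0.00081964,  0.00026708,
       -0.00231808]), 'joint_efforts': array([ 1.00994201e-01, -4.17805839e+01,  3.36778772e+01,  1.29320084e-03,
        3.45283312e-03, -5.48731238e-01]), 'position': array([ 0.300035  , -0.39998446,  0.2551039 ]), 'ee_rot': array([2.22142356e+00, 2.22134403e+00, 5.61840998e-05]), 'force': array([-0.26286707,  0.01036456,  0.40264308]), 'moment': array([-0.02927289,  0.00264684, -0.02323193]), 'width': 0.0002272208608627881}
[[0.8, 0.6, 0.0, 0.0, 0.0, -0.0]]
```

Call:
step_arm:
  rows:
    - [[0.2,0.15,0,0,0,0],[0.4,0.3,0,0,0,0],[0.6,0.45,0,0,0,0],[0.8,0.6,0,0,0,0],[0.8,0.6,0,0,0,0],[0.8,0.6,0,0,0,0]]

```text
t: 2.2
position: [0.4499, -0.2, 0.255]
ee_rot: [-2.223, -2.22, 0.001]
force: [-1.0, -0.2, 0.2]
width: 0.0001
```

Call:
step_arm:
  rows:
    - [[0.2,0.25,0,0,0,0],[0.4,0.5,0,0,0,0],[0.6,0.75,0,0,0,0],[0.726,0.972,0,0,0,0],[0.726,0.972,0,0,0,0],[0.726,0.972,0,0,0,0]]

```text
t: 2.95
position: [0.6949, -0.0188, 0.2528]
ee_rot: [-2.223, -2.218, 0.002]
force: [-0.2, -0.1, -1.0]
width: -0.0002
```

```bash
python3 - <<'E'
from h import *
o=observe();print(o["position"],o["joint_pos"],o["ee_rot"])
crop("top",130,90,200,120,4,"pics/t3.png")
crop("scene",220,130,160,120,5,"pics/s3.png")
E
```

```text
[ 0.69492674 -0.01882579  0.25278809] [-2.70023027e-02  5.02373305e-01  2.28832779e-01  1.29899861e+00
 -1.83191907e-04  1.54608979e+00] [-2.22318393e+00 -2.21808621e+00  2.09299671e-03]
```

View pics/s3.png

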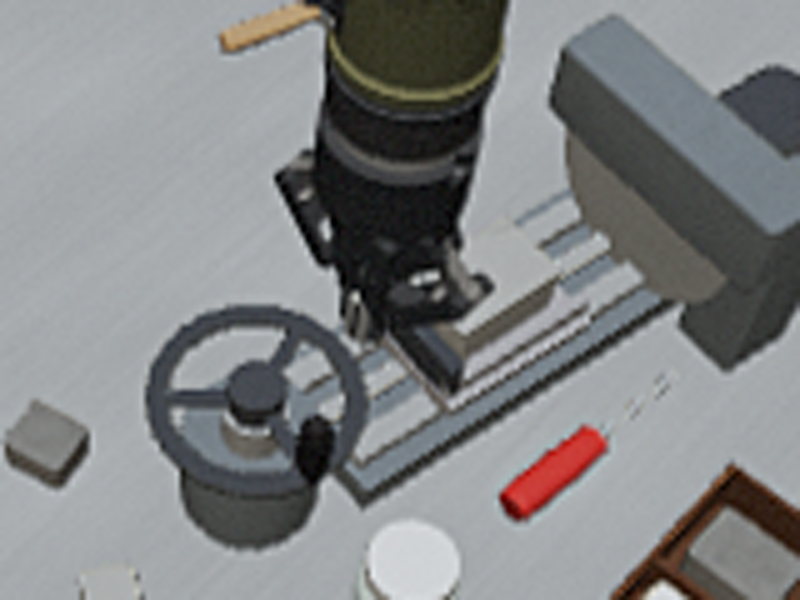

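Call:
step_arm:
  rows:
    - [[0,-0.008,0.13,0,0,0],[0,-0.008,0.26,0,0,0],[0,-0.008,0.379,0,0,0],[0,-0.008,0.379,0,0,0],[0,-0.008,0.379,0,0,0]]

```text
t: 3.68
position: [0.6904, -0.022, 0.1611]
ee_rot: [2.228, 2.215, -0.002]
force: [0.6, -0.3, 0.1]
width: -0.0001
```

```bash
cat >> h.py <<'E'
AX=np.array([.635,-.033])
def arc(angs,r=.060,z=.158):
    o=observe()
    T=[[AX[0]+r*np.cos(np.radians(a)),AX[1]+r*np.sin(np.radians(a)),z] for a in angs]
    print(o["t"],o["position"],o["force"]); print(str(rows(T,o)))
def cur():
    p=observe()["position"]; d=p[:2]-AX; return np.degrees(np.arctan2(d[1],d[0])),np.hypot(*d)
E
python3 - <<'E'
from h import *
print(cur())
crop("scene",220,130,160,120,5,"pics/s4.png")
arc(np.arange(8,-58.1,-6))
E
```

```text
(np.float64(11.231606828879226), np.float64(0.0565050878450083))
3.725 [ 0.69102176 -0.02168636  0.16154348] [-0.04320054 -0.40980759  0.49393583]
[[-0.012, 0.014, 0.014, 0.0, 0.0, -0.001], [-0.037, 0.016, 0.014, 0.0, 0.0, -0.001], [-0.062, 0.016, 0.014, 0.0, 0.0, -0.001], [-0.087, 0.013, 0.014, 0.0, 0.0, -0.001], [-0.111, 0.007, 0.014, 0.0, 0.0, -0.001], [-0.135, -0.001, 0.014, 0.0, 0.0, -0.001], [-0.158, -0.011, 0.014, 0.0, 0.0, -0.001], [-0.18, -0.024, 0.014, 0.0, 0.0, -0.001], [-0.2, -0.039, 0.014, 0.0, 0.0, -0.001], [-0.218, -0.056, 0.014, 0.0, 0.0, -0.001], [-0.235, -0.075, 0.014, 0.0, 0.0, -0.001], [-0.249, -0.096, 0.014, 0.0, 0.0, -0.001]]
```

View pics/s4.png

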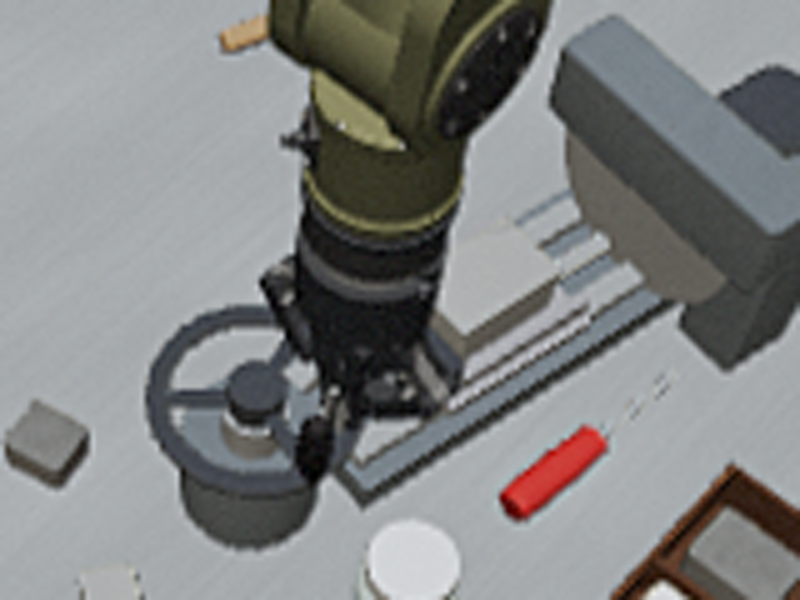

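Call:
step_arm:
  rows:
    - [[-0.012,0.014,0.014,0,0,0],[-0.037,0.016,0.014,0,0,0],[-0.062,0.016,0.014,0,0,0],[-0.087,0.013,0.014,0,0,0],[-0.111,0.007,0.014,0,0,0],[-0.135,-0.001,0.014,0,0,0]]

```text
t: 4.47
position: [0.6907, -0.0558, 0.1582]
ee_rot: [2.226, 2.214, 0.0]
force: [2.4, 3.1, 2.1]
width: 0.0001
```

```bash
python3 - <<'E'
from h import *
print(cur())
crop("scene",220,130,160,120,5,"pics/s5.png")
crop("top",170,90,160,120,5,"pics/t5.png")
E
```

```text
(np.float64(-22.293195488877984), np.float64(0.06021593487137266))
```

View pics/s5.png

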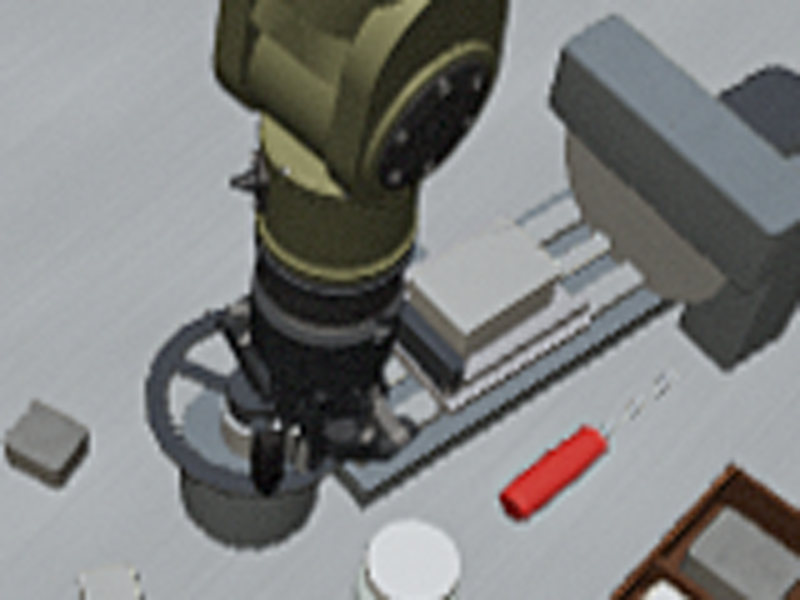

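View pics/t5.png

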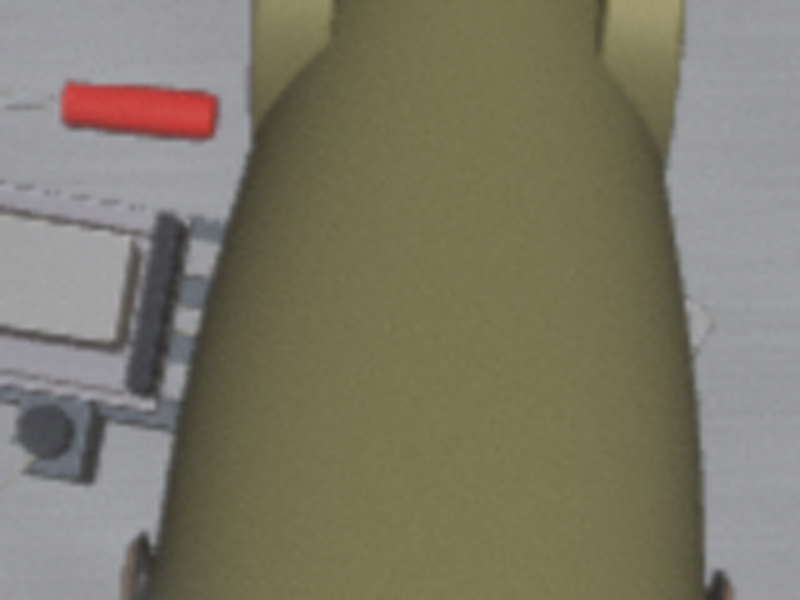

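```bash
python3 - <<'E'
from h import *
s=capture("scene")
S=lambda a,b:((a+.5)/5+220-.5,(b+.5)/5+130-.5)
p=px2w(s,*S(267,432),.168);d=p[:2]-AX;print(p,np.degrees(np.arctan2(d[1],d[0])),np.hypot(*d))
arc(np.arange(-30,-108,-7))
E
```

```text
[ 0.67576081 -0.07143946  0.168     ] -43.32115244798535 0.0560270954589466
4.625 [ 0.69027252 -0.05639352  0.15787262] [0.61332306 0.95403409 0.23994183]
[[-0.027, -0.013, -0.0, 0.0, 0.0, -0.001], [-0.051, -0.029, -0.0, 0.0, 0.0, -0.001], [-0.073, -0.048, -0.0, 0.0, 0.0, -0.001], [-0.093, -0.069, -0.0, 0.0, 0.0, -0.001], [-0.111, -0.093, -0.0, 0.0, 0.0, -0.001], [-0.125, -0.119, -0.0, 0.0, 0.0, -0.001], [-0.136, -0.146, -0.0, 0.0, 0.0, -0.001], [-0.143, -0.174, -0.0, 0.0, 0.0, -0.001], [-0.147, -0.203, -0.0, 0.0, 0.0, -0.001], [-0.148, -0.233, -0.0, 0.0, 0.0, -0.001], [-0.144, -0.262, -0.0, 0.0, 0.0, -0.001], [-0.138, -0.29, -0.0, 0.0, 0.0, -0.001]]
```

Call:
step_arm:
  rows:
    - [[-0.027,-0.013,0,0,0,0],[-0.051,-0.029,0,0,0,0],[-0.073,-0.048,0,0,0,0],[-0.093,-0.069,0,0,0,0],[-0.111,-0.093,0,0,0,0],[-0.125,-0.119,0,0,0,0],[-0.136,-0.146,0,0,0,0],[-0.143,-0.174,0,0,0,0],[-0.147,-0.203,0,0,0,0],[-0.148,-0.233,0,0,0,0],[-0.144,-0.262,0,0,0,0],[-0.138,-0.29,0,0,0,0]]

```text
t: 6.12
position: [0.6171, -0.0906, 0.158]
ee_rot: [2.227, 2.213, -0.003]
force: [2.1, -1.2, 0.4]
width: 0.0001
```

```bash
python3 - <<'E'
from h import *
print(cur())
crop("scene",220,130,160,120,5,"pics/s6.png")
arc(np.arange(-114,-192,-7))
E
```

```text
(np.float64(-107.29888064244929), np.float64(0.060282407468620236))
6.175 [ 0.61600914 -0.09030343  0.1579661 ] [ 1.49857522 -0.93174635  0.47419706]
[[0.01, -0.022, -0.0, -0.0, 0.0, -0.001], [0.023, -0.048, -0.0, -0.0, 0.0, -0.001], [0.04, -0.072, -0.0, -0.0, 0.0, -0.001], [0.059, -0.094, -0.0, -0.0, 0.0, -0.001], [0.081, -0.114, -0.0, -0.0, 0.0, -0.001], [0.105, -0.13, -0.0, -0.0, 0.0, -0.001], [0.131, -0.144, -0.0, -0.0, 0.0, -0.001], [0.158, -0.155, -0.0, -0.0, 0.0, -0.001], [0.187, -0.162, -0.0, -0.0, 0.0, -0.001], [0.216, -0.165, -0.0, -0.0, 0.0, -0.001], [0.245, -0.165, -0.001, -0.0, 0.0, -0.001], [0.274, -0.161, -0.001, -0.0, 0.0, -0.001]]
```

View pics/s6.png

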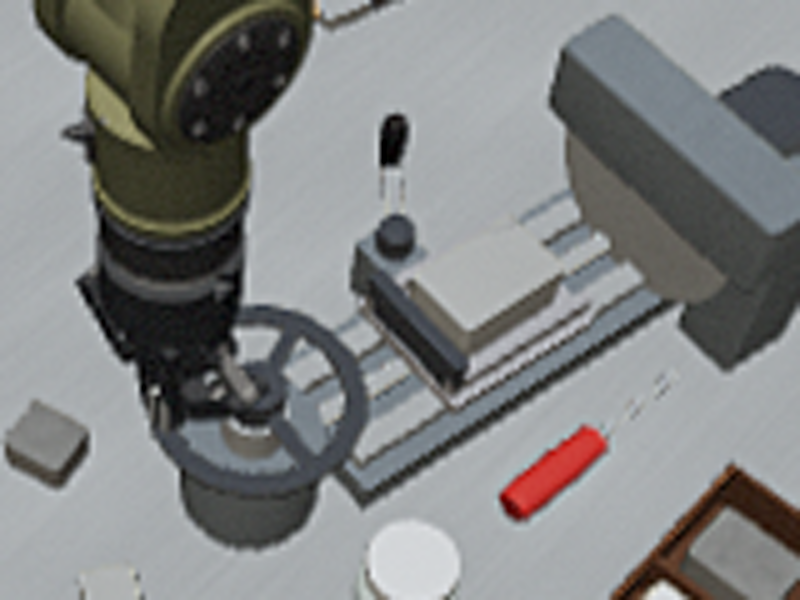

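Call:
step_arm:
  rows:
    - [[0.01,-0.022,0,0,0,0],[0.023,-0.048,0,0,0,0],[0.04,-0.072,0,0,0,0],[0.059,-0.094,0,0,0,0],[0.081,-0.114,0,0,0,0],[0.105,-0.13,0,0,0,0],[0.131,-0.144,0,0,0,0],[0.158,-0.155,0,0,0,0],[0.187,-0.162,0,0,0,0],[0.216,-0.165,0,0,0,0],[0.245,-0.165,0,0,0,0],[0.274,-0.161,0,0,0,0]]

```text
t: 7.68
position: [0.576, -0.021, 0.1578]
ee_rot: [2.228, 2.214, -0.005]
force: [-0.1, -2.6, 1.4]
width: -0.0001
```

```bash
python3 - <<'E'
from h import *
print(cur())
crop("scene",220,130,160,120,5,"pics/s7.png")
arc(np.arange(-197,-275,-7))
E
```

```text
(np.float64(168.54108139255348), np.float64(0.060200944719408726))
7.725 [ 0.57616082 -0.02004008  0.15774399] [-0.02643979 -0.2186152   0.1619029 ]
[[0.018, 0.006, -0.001, -0.0, 0.0, -0.001], [0.046, 0.016, -0.001, -0.0, 0.0, -0.001], [0.072, 0.029, -0.001, -0.0, 0.0, -0.001], [0.096, 0.046, -0.001, -0.0, 0.0, -0.001], [0.118, 0.065, -0.001, -0.0, 0.0, -0.001], [0.138, 0.087, -0.001, -0.0, 0.0, -0.001], [0.154, 0.111, -0.001, -0.0, 0.0, -0.001], [0.168, 0.137, -0.001, -0.0, 0.0, -0.001], [0.179, 0.164, -0.001, -0.0, 0.0, -0.001], [0.186, 0.193, -0.002, -0.0, 0.0, -0.001], [0.189, 0.222, -0.002, -0.0, 0.0, -0.001], [0.189, 0.251, -0.002, -0.0, 0.0, -0.001]]
```

View pics/s7.png

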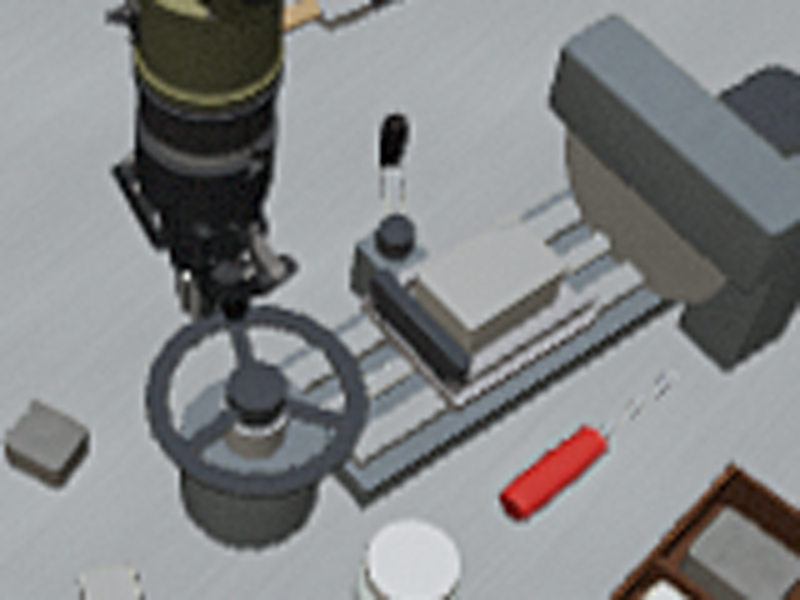

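Call:
step_arm:
  rows:
    - [[0.018,0.006,0,0,0,0],[0.046,0.016,0,0,0,0],[0.072,0.029,0,0,0,0],[0.096,0.046,0,0,0,0],[0.118,0.065,0,0,0,0],[0.138,0.087,0,0,0,0],[0.154,0.111,0,0,0,0],[0.168,0.137,0,0,0,0],[0.179,0.164,0,0,0,0],[0.186,0.193,0,0,0,0],[0.189,0.222,0,0,0,0],[0.189,0.251,0,0,0,0]]

```text
t: 9.22
position: [0.6395, 0.0269, 0.1574]
ee_rot: [-2.227, -2.215, 0.003]
force: [-3.3, -0.1, -0.1]
width: 0.0
```

```bash
python3 - <<'E'
from h import *
print(cur())
crop("scene",220,130,160,120,5,"pics/s8.png")
arc(np.arange(-280,-340,-7))
E
```

```text
(np.float64(85.69549197936946), np.float64(0.06006876904243496))
9.275 [0.64066825 0.02688466 0.1575333 ] [-0.75297783  1.11102693 -0.28039487]
[[-0.003, 0.019, -0.002, -0.0, 0.0, -0.001], [-0.01, 0.048, -0.002, -0.0, 0.0, -0.001], [-0.02, 0.075, -0.002, -0.0, 0.0, -0.001], [-0.033, 0.101, -0.002, -0.0, 0.0, -0.001], [-0.05, 0.125, -0.002, -0.0, 0.0, -0.001], [-0.069, 0.147, -0.002, -0.0, 0.0, -0.001], [-0.091, 0.167, -0.002, -0.0, 0.0, -0.001], [-0.115, 0.184, -0.002, -0.0, 0.0, -0.001], [-0.141, 0.197, -0.002, -0.0, 0.0, -0.001]]
```

View pics/s8.png

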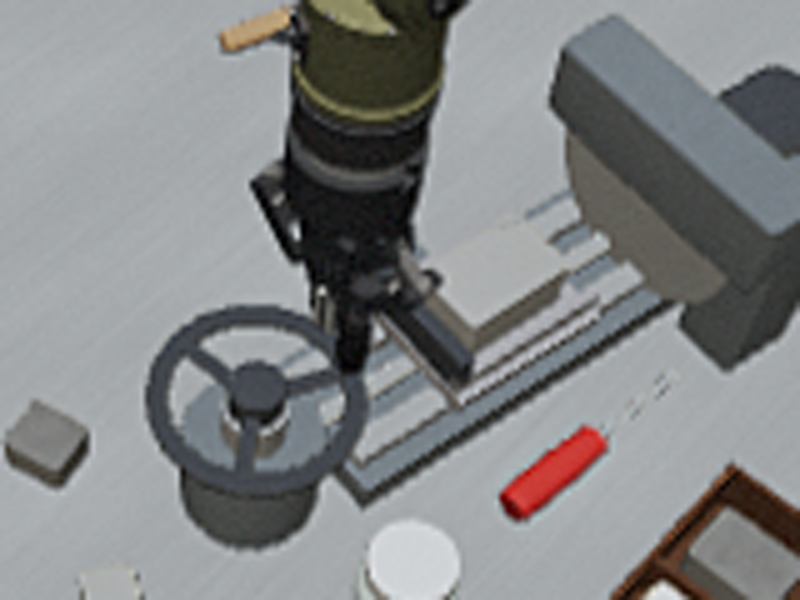

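Call:
step_arm:
  rows:
    - [[-0.003,0.019,0.001,0,0,0],[-0.01,0.048,0.001,0,0,0],[-0.02,0.075,0.001,0,0,0],[-0.033,0.101,0.001,0,0,0],[-0.05,0.125,0.001,0,0,0],[-0.069,0.147,0.001,0,0,0],[-0.091,0.167,0.001,0,0,0],[-0.115,0.184,0.001,0,0,0],[-0.141,0.197,0.001,0,0,0],[-0.141,0.197,0.001,0,0,0]]

```text
t: 10.52
position: [0.6902, -0.0097, 0.1574]
ee_rot: [2.227, 2.213, -0.002]
force: [-0.4, -0.5, -0.3]
width: 0.0001
```

```bash
python3 - <<'E'
from h import *
print(cur())
crop("scene",240,180,80,60,10,"pics/s9.png")
im=cv2.imread("pics/scene0.png")[180:240,240:320]
cv2.imwrite("pics/s0z.png",cv2.resize(im,None,fx=10,fy=10,interpolation=cv2.INTER_CUBIC))
E
```

```text
(np.float64(22.839527503131894), np.float64(0.05991515095405549))
```

View pics/s9.png

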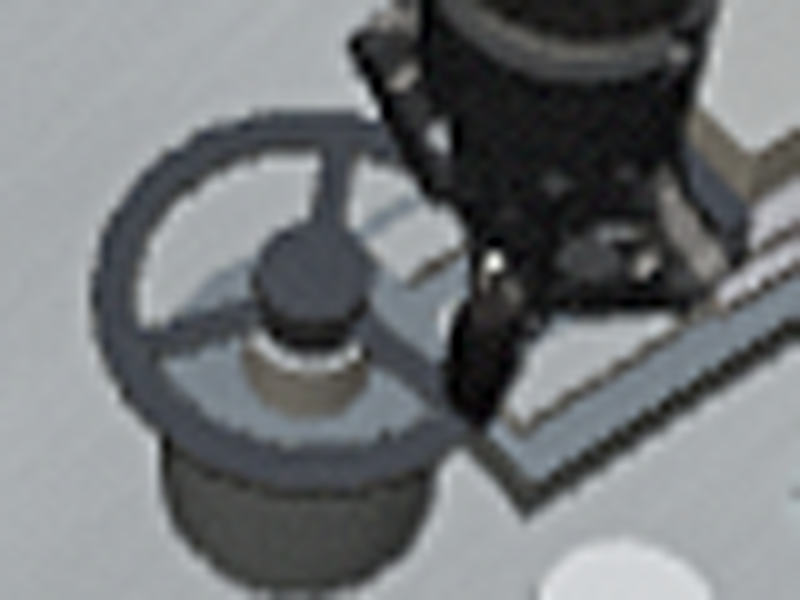

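View pics/s0z.png

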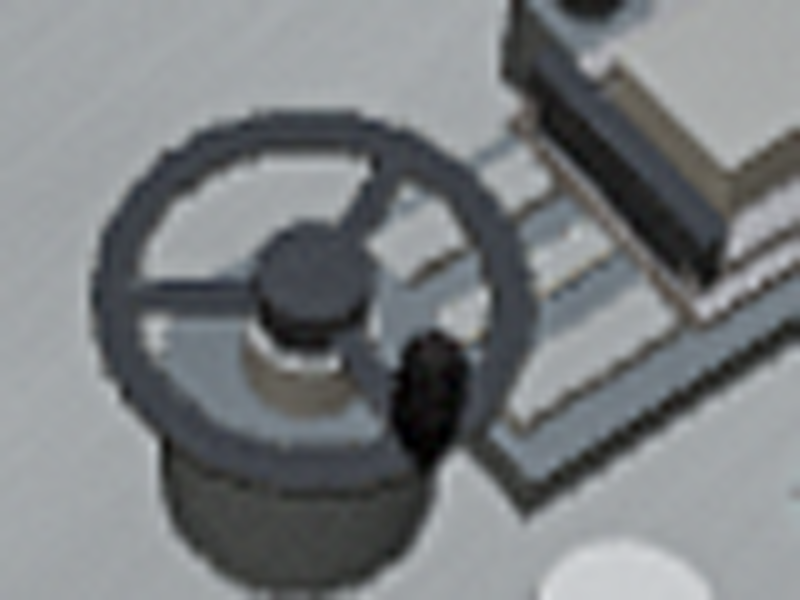

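```bash
python3 - <<'E'
from h import *
s=capture("scene")
for a in((423,464),(478,420)):
    p=px2w(s,a[0]/10+239.55,a[1]/10+179.55,.122);d=p[:2]-AX-[.002,-.002];print(p,np.degrees(np.arctan2(d[1],d[0])),np.hypot(*d))
print(cur());arc([20,16,13,11])
E
```

```text
[ 0.69964778 -0.0566788   0.122     ] -19.08779943414901 0.066292641207707
[ 0.70144661 -0.03474437  0.122     ] 0.22726511834641935 0.06444711834247904
(np.float64(23.40972750689899), np.float64(0.05967412902967358))
10.625 [ 0.68976218 -0.00929125  0.15731176] [-0.03271912 -0.11258674  0.19844001]
[[-0.013, 0.007, -0.003, -0.0, 0.0, -0.001], [-0.029, 0.012, -0.003, -0.0, 0.0, -0.001], [-0.041, 0.015, -0.003, -0.0, 0.0, -0.001], [-0.049, 0.017, -0.003, -0.0, 0.0, -0.001]]
```

Call:
step_arm:
  rows:
    - [[-0.013,0.007,0,0,0,0],[-0.029,0.012,0,0,0,0],[-0.041,0.015,0,0,0,0],[-0.052,0.017,0,0,0,0],[-0.058,0.018,0,0,0,0],[-0.058,0.018,0,0,0,0]]

```text
t: 11.38
position: [0.6941, -0.0242, 0.1573]
ee_rot: [2.227, 2.213, -0.003]
force: [0.8, 0.8, 0.3]
width: 0.0002
```

```bash
python3 - <<'E'
from h import *
print(cur())
crop("scene",240,180,80,60,10,"pics/s10.png");arc([8,6,5,4,3])
E
```

```text
(np.float64(8.503532368843734), np.float64(0.059790559988964785))
11.425 [ 0.69416733 -0.0241315   0.15729401] [-0.35660309  1.10340532 -0.12262763]
[[-0.002, 0.001, -0.003, -0.0, 0.0, -0.001], [-0.01, 0.002, -0.003, -0.0, 0.0, -0.001], [-0.015, 0.003, -0.003, -0.0, 0.0, -0.001], [-0.019, 0.003, -0.003, -0.0, 0.0, -0.001], [-0.023, 0.003, -0.003, -0.0, 0.0, -0.001]]
```

View pics/s10.png

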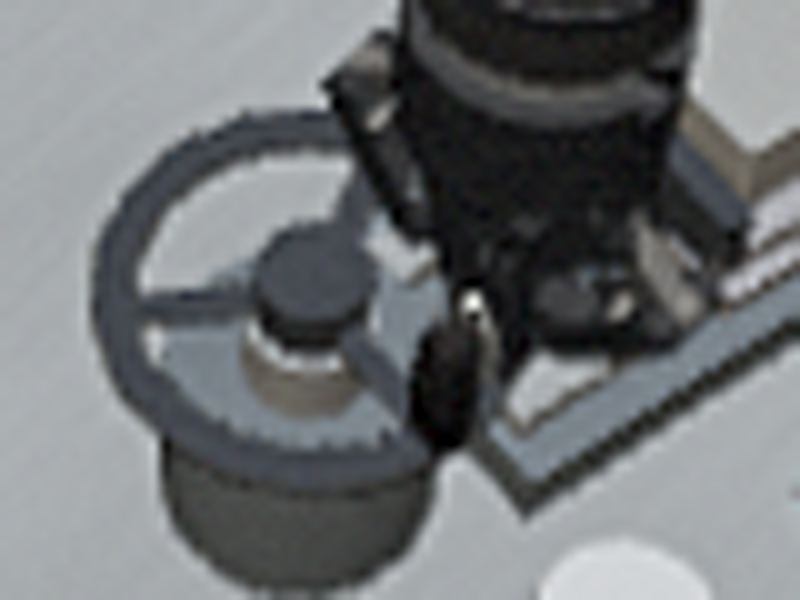

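Call:
step_arm:
  rows:
    - [[-0.012,0.002,0,0,0,0],[-0.022,0.003,0,0,0,0],[-0.025,0.003,0,0,0,0],[-0.025,0.003,0,0,0,0],[-0.025,0.003,0,0,0,0]]

```text
t: 12.05
position: [0.6949, -0.0306, 0.1573]
ee_rot: [2.227, 2.213, -0.004]
force: [-0.6, 1.5, 0.9]
width: 0.0003
```

```bash
python3 - <<'E'
from h import *
print(cur())
crop("scene",240,180,80,60,10,"pics/s11.png")
E
```

```text
(np.float64(2.3146490956276145), np.float64(0.059927843854637085))
```

View pics/s11.png

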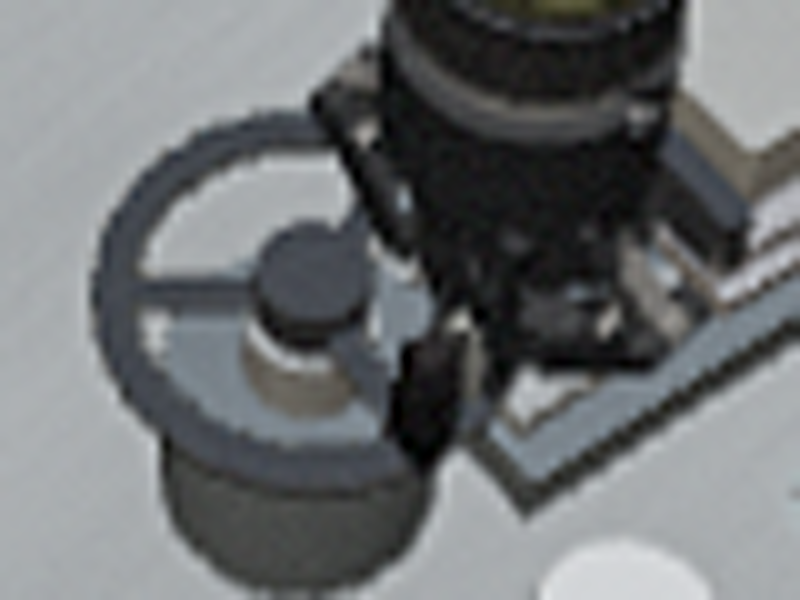

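Call:
step_arm:
  rows:
    - [[0.02,0,0,0,0,0],[0.05,0,0,0,0,0],[0.05,0,-0.1,0,0,0],[0.05,0,-0.25,0,0,0],[0.05,-0.2,-0.4,0,0,0],[0.15,-0.45,-0.45,0,0,0],[0.35,-0.7,-0.45,0,0,0],[0.5,-0.9,-0.45,0,0,0],[0.5,-0.9,-0.45,0,0,0],[0.5,-0.9,-0.45,0,0,0],[0.5,-0.9,-0.45,0,0,0]]

```text
t: 13.48
position: [0.4719, 0.0959, 0.2697]
ee_rot: [2.227, 2.212, -0.003]
force: [0.4, 1.2, 0.2]
width: -0.0001
```

```bash
python3 - <<'E'
from h import *
print(observe()["position"],observe()["force"])
c=crop("scene",240,180,80,60,10,"pics/s12.png")
a=cv2.imread("pics/scene0.png")[180:240,240:320];b=c["pixels"][180:240,240:320]
cv2.imwrite("pics/cmp.png",np.hstack([cv2.resize(x,None,fx=5,fy=5,interpolation=cv2.INTER_CUBIC) for x in(a,b)]))
for im in(a,b):
    m=im.max(2)<35; m[:15]=0; m[:,:30]=0;m[:,52:]=0
    ys,xs=np.nonzero(m);print(m.sum(),xs.mean()*10,ys.mean()*10)
t=capture("top");cv2.imwrite("pics/t12.png",cv2.resize(t["pixels"][90:220,60:310],None,fx=3.2,fy=3.2,interpolation=cv2.INTER_CUBIC))
E
```

```text
[0.47192053 0.0959351  0.26970466] [0.44063656 1.24863006 0.17025411]
78 409.6153846153846 390.0
70 413.14285714285717 395.1428571428571
```

View pics/cmp.png

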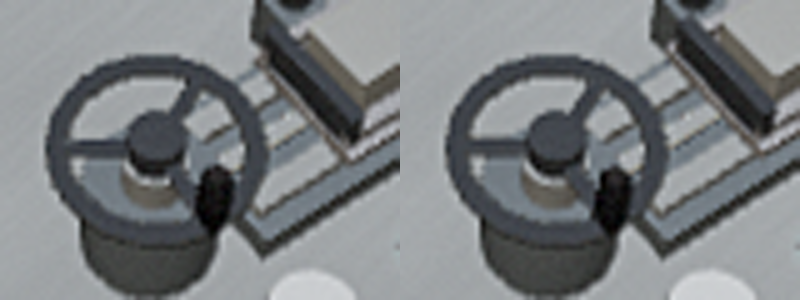

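View pics/t12.png

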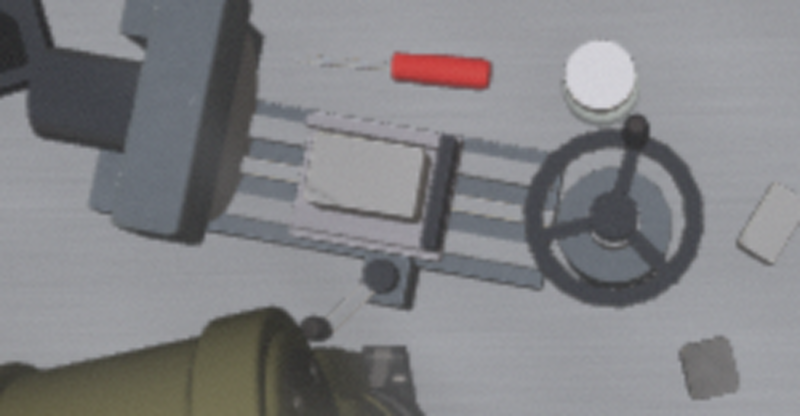

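```bash
python3 - <<'E'
from h import *
t=capture("top");s=capture("scene")
def tri(T,S):
    o1=t["pose"][:3,3];o2=s["pose"][:3,3];d1=px2w(t,*T,0)-o1;d2=px2w(s,*S,0)-o2
    k=np.linalg.lstsq(np.c_[d1,-d2],o2-o1,rcond=None)[0]
    return o1+k[0]*d1,o2+k[1]*d2
print(*tri((115,165),(333.4,140)));print(*tri((123.6,166),(330.4,150.4)))
a=cv2.imread("pics/top0.png")
tp=a[118:140,248:270]
def sub(im):
    g=cv2.resize(im[105:155,235:285],None,fx=8,fy=8,interpolation=cv2.INTER_CUBIC)
    return g
r=cv2.matchTemplate(sub(t["pixels"]),sub(a)[120:270,130:260],cv2.TM_CCOEFF_NORMED);_,m,_,l=cv2.minMaxLoc(r);print("handle shift /8px",m,l[0]-130,l[1]-120)
E
```

```text
[0.61507679 0.27409094 0.15727667] [0.62094107 0.27999539 0.15992497]
[0.61773973 0.26833598 0.11317306] [0.62333192 0.27399735 0.11557884]
handle shift /8px 0.9933769702911377 2 0
```

```bash
python3 - <<'E'
from h import *
print(rows([[.50,.13,.25],[.53,.165,.2],[.53,.165,.15],[.53,.165,.104]]))
E
```

```text
[[0.139, 0.113, 0.076, -0.0, 0.001, -0.001], [0.28, 0.232, 0.276, -0.0, 0.001, -0.001], [0.281, 0.232, 0.476, -0.0, 0.001, -0.001], [0.282, 0.232, 0.66, -0.0, 0.001, -0.001]]
```

Call:
step_arm:
  rows:
    - [[0.14,0.113,0.05,0,0.001,-0.001],[0.281,0.232,0.1,0,0.001,-0.001],[0.281,0.232,0.2,0,0.001,-0.001],[0.281,0.232,0.35,0,0.001,-0.001],[0.281,0.232,0.5,0,0.001,-0.001],[0.281,0.232,0.6,0,0.001,-0.001],[0.281,0.232,0.66,0,0.001,-0.001],[0.281,0.232,0.66,0,0.001,-0.001],[0.281,0.232,0.66,0,0.001,-0.001]]

```text
t: 14.8
position: [0.5309, 0.165, 0.1049]
ee_rot: [-2.222, -2.218, -0.005]
force: [0.5, 0.9, -0.6]
width: 0.0001
```

```bash
python3 - <<'E'
from h import *
o=observe();print(o["position"],o["force"])
crop("scene",260,130,100,75,8,"pics/s13.png")
P=np.array([.598,.146]);L=lambda a,r=.06:[P[0]+r*np.cos(np.radians(a)),P[1]+r*np.sin(np.radians(a)),.104]
print(rows([L(a) for a in(155,150,145,140,135,130,125,120,116,112,108,104)]))
E
```

```text
[0.53088811 0.16496895 0.10491886] [ 0.47270094  0.85438499 -0.60597931]
[[0.025, 0.05, 0.005, 0.0, -0.001, -0.0], [0.044, 0.06, 0.005, 0.0, -0.001, -0.0], [0.062, 0.071, 0.005, 0.0, -0.001, -0.0], [0.078, 0.084, 0.005, 0.0, -0.001, -0.0], [0.094, 0.098, 0.005, 0.0, -0.001, -0.0], [0.108, 0.114, 0.005, 0.0, -0.001, -0.0], [0.121, 0.13, 0.005, 0.0, -0.001, -0.0], [0.132, 0.148, 0.005, 0.0, -0.001, -0.0], [0.14, 0.163, 0.005, 0.0, -0.001, -0.0], [0.147, 0.178, 0.005, 0.0, -0.001, -0.0], [0.152, 0.194, 0.005, 0.0, -0.001, -0.0], [0.157, 0.21, 0.005, 0.0, -0.001, -0.0]]
```

View pics/s13.png

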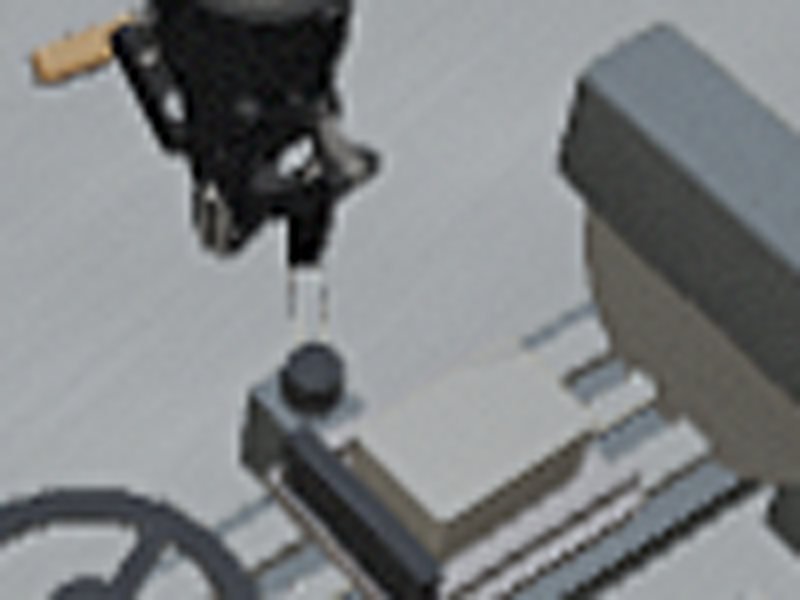

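Call:
step_arm:
  rows:
    - [[0.01,0.025,0.005,0,0,0],[0.025,0.05,0.005,0,0,0],[0.044,0.06,0.005,0,0,0],[0.062,0.071,0.005,0,0,0],[0.078,0.084,0.005,0,0,0],[0.094,0.098,0.005,0,0,0],[0.108,0.114,0.005,0,0,0],[0.121,0.13,0.005,0,0,0],[0.132,0.148,0.005,0,0,0],[0.14,0.163,0.005,0,0,0],[0.14,0.163,0.005,0,0,0]]

```text
t: 16.23
position: [0.5723, 0.2003, 0.1039]
ee_rot: [-2.222, -2.219, -0.006]
force: [-0.2, 0.1, 0.7]
width: -0.0003
```

```bash
python3 - <<'E'
from h import *
o=observe();print(o["position"],o["force"])
crop("scene",260,130,100,75,8,"pics/s14.png")
P=np.array([.598,.146]);d=o["position"][:2]-P;print(np.degrees(np.arctan2(d[1],d[0])),np.hypot(*d))
L=lambda a,r=.06:[P[0]+r*np.cos(np.radians(a)),P[1]+r*np.sin(np.radians(a)),.104]
print(rows([L(a) for a in(114,111,108,106,104,102,100,98)]))
E
```

```text
[0.57227702 0.20033076 0.10394769] [-0.15834878  0.12247055  0.68896692]
115.33528190149819 0.06011242115431682
[[0.003, 0.005, 0.0, 0.0, -0.001, -0.0], [0.007, 0.017, 0.0, 0.0, -0.001, -0.0], [0.012, 0.029, 0.0, 0.0, -0.001, -0.0], [0.014, 0.037, 0.0, 0.0, -0.001, -0.0], [0.016, 0.045, 0.0, 0.0, -0.001, -0.0], [0.018, 0.053, 0.0, 0.0, -0.001, -0.0], [0.02, 0.061, 0.0, 0.0, -0.001, -0.0], [0.021, 0.069, 0.0, 0.0, -0.001, -0.0]]
```

View pics/s14.png

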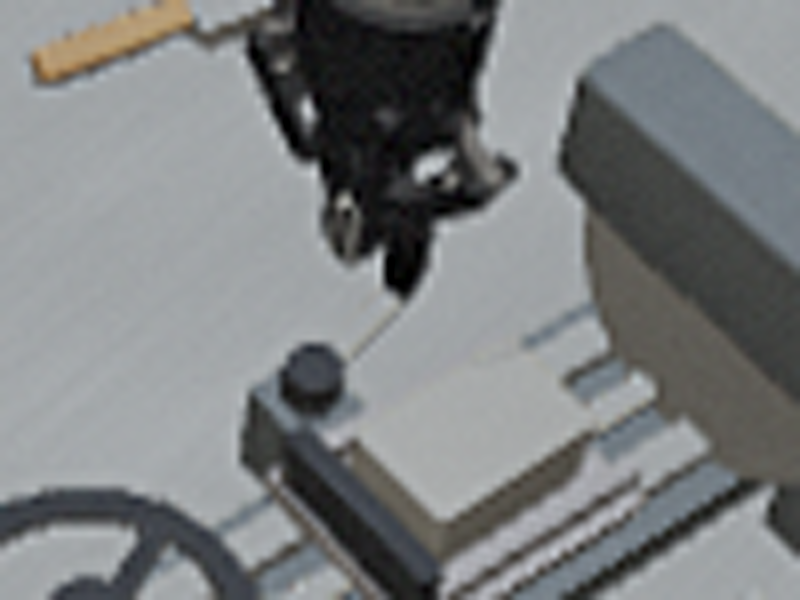

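Call:
step_arm:
  rows:
    - [[0.003,0.007,0,0,0,0],[0.007,0.017,0,0,0,0],[0.012,0.027,0,0,0,0],[0.014,0.035,0,0,0,0],[0.014,0.039,0,0,0,0],[0.014,0.039,0,0,0,0]]

```text
t: 17.02
position: [0.5822, 0.2038, 0.1041]
ee_rot: [-2.222, -2.219, -0.007]
force: [-0.7, 0.3, -0.1]
width: 0.0001
```

```bash
python3 - <<'E'
from h import *
o=observe();print(o["position"],o["force"])
s=crop("scene",260,130,100,75,8,"pics/s15.png")
E
```

```text
[0.58222127 0.20377553 0.10406038] [-0.74422402  0.32121943 -0.11415086]
```

View pics/s15.png

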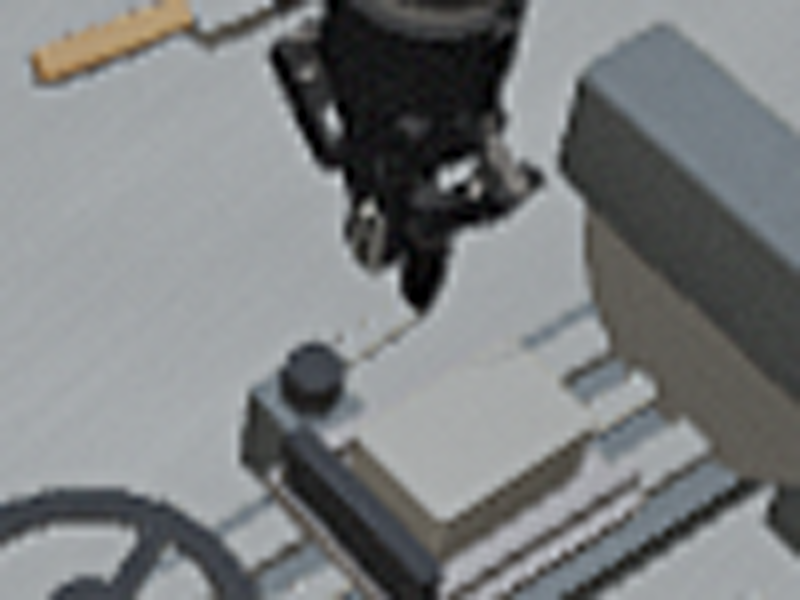

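```bash
python3 - <<'E'
from h import *
s=capture("scene")
P=np.array([.598,.146])
for a in(100,95,90,85,80,78):
    for z in(.076,):
        q=w2px(s,[P[0]+.06*np.cos(np.radians(a)),P[1]+.06*np.sin(np.radians(a)),z]);print(a,(q-[260,130])*8)
E
```

```text
100 [379.74394619 268.57835401]
95 [390.28121888 274.36906873]
90 [400.24081895 280.83308734]
85 [409.54873771 287.92734011]
80 [418.13461672 295.60406109]
78 [421.3518173 298.826277 ]
```

Call:
step_arm:
  rows:
    - [[0.001,0.005,0,0,0,0],[0.002,0.01,0,0,0,0],[0.002,0.01,0,0,0,0]]

```text
t: 17.5
position: [0.5848, 0.2042, 0.104]
ee_rot: [-2.222, -2.219, -0.007]
force: [-1.7, 0.4, -0.2]
width: -0.0
```

Call:
step_arm:
  rows:
    - [[0.001,0.005,0,0,0,0],[0.001,0.01,0,0,0,0],[0.001,0.01,0,0,0,0]]

```text
t: 17.88
position: [0.5869, 0.2044, 0.104]
ee_rot: [-2.222, -2.219, -0.006]
force: [-3.2, 0.5, 0.7]
width: -0.0001
```

Call:
step_arm:
  rows:
    - [[0,0.005,0,0,0,0],[0,0.008,0,0,0,0],[0,0.008,0,0,0,0]]

```text
t: 18.25
position: [0.5873, 0.2044, 0.1038]
ee_rot: [-2.22, -2.217, -0.003]
force: [-8.3, 0.2, 4.4]
width: 0.0
```

```bash
python3 - <<'E'
from h import *
o=observe();print(o["position"],o["force"])
s=crop("scene",260,130,100,75,8,"pics/s16.png")
E
```

```text
[0.58728569 0.20440004 0.10381904] [-8.33230324  0.23842765  4.36330067]
```

View pics/s16.png

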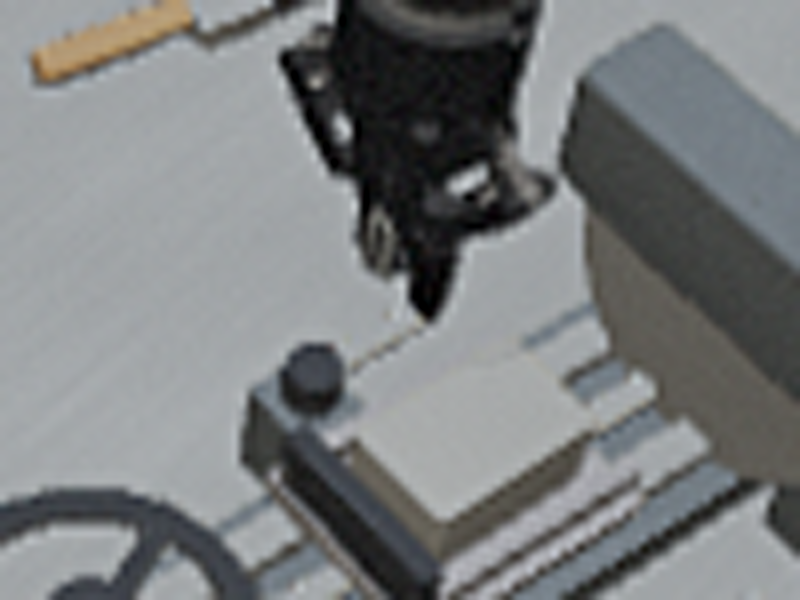

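The arm stalled at the predicted stop, with the force rising to 8 N. I'm backing off now.

Call:
step_arm:
  rows:
    - [[0,-0.01,0,0,0,0],[0,-0.06,0,0,0,0],[0,-0.15,0,0,0,0],[0,-0.2,-0.15,0,0,0],[0,-0.3,-0.35,0,0,0],[-0.1,-0.4,-0.55,0,0,0],[-0.2,-0.5,-0.7,0,0,0],[-0.2,-0.5,-0.7,0,0,0],[-0.2,-0.5,-0.7,0,0,0],[-0.2,-0.5,-0.7,0,0,0]]

```text
t: 19.55
position: [0.4623, 0.1541, 0.2774]
ee_rot: [-2.219, -2.217, -0.0]
force: [0.9, 0.5, -0.5]
width: 0.0
```

```bash
python3 - <<'E'
from h import *
o=observe();print(o["t"],o["position"],o["force"])
crop("scene",220,130,160,120,5,"pics/s17.png");crop("top",110,90,200,120,4,"pics/t17.png")
t=capture("top");a=cv2.imread("pics/top0.png")
sub=lambda im:cv2.resize(im[105:155,235:285],None,fx=8,fy=8,interpolation=cv2.INTER_CUBIC)
r=cv2.matchTemplate(sub(t["pixels"]),sub(a)[120:270,130:260],cv2.TM_CCOEFF_NORMED);_,m,_,l=cv2.minMaxLoc(r);print(m,l[0]-130,l[1]-120)
E
```

```text
19.55 [0.46232577 0.1540772  0.27743293] [ 0.94225174  0.49855558 -0.48436413]
0.993466854095459 2 0
```

View pics/s17.png

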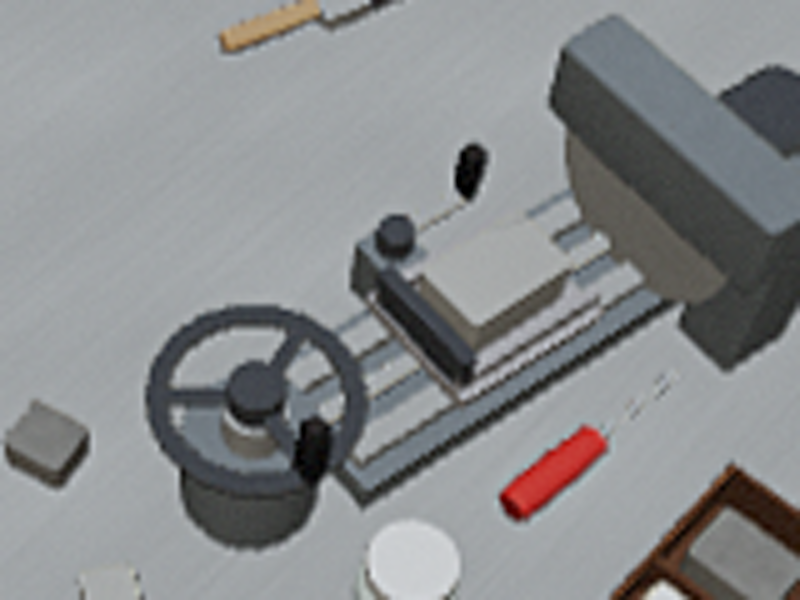

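View pics/t17.png

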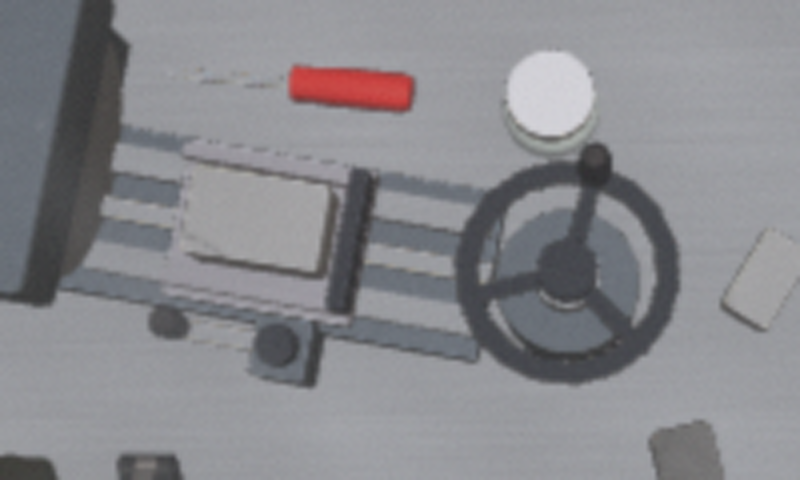

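```bash
python3 - <<'E'
from h import *
t=capture("top");s=capture("scene");P=np.array([.598,.146])
k=px2w(t,(165.5)/4+109.5,(321.5)/4+89.5,.112);k2=px2w(s,475.5/5+219.5,149.5/5+129.5,.114)
for q in(k,k2):
    d=q[:2]-P;print(q,np.degrees(np.arctan2(d[1],d[0])),np.hypot(*d))
from bench import hand_in
print(hand_in())
E
```

```text
[0.60784401 0.20430801 0.112     ] 80.41724924191436 0.059133144046985615
[0.60916848 0.20797343 0.114     ] 79.78414745416839 0.06297174901460734
the job is handed in; nothing more can be done
None
```

I turned the hand wheel clockwise through one full turn with the closed fingertips, backed off, then pushed the lever knob in until it reached its stop. I handed the job in at about 19.6 s of the 64 s allowed; no verdict comes back.

**Wheel:** the handle is back where it started. Matching the top picture against the first one shows a shift of about 0.25 pixel (roughly 0.6 mm), both before and after the lever push. The sled and its stone can be seen to have moved along the rails.

**Lever:** the fingers stalled where I had worked out the stop to be, with the force rising to about 8 N. That was the highest force I read at any stop; forces during the moves were not logged. Both cameras put the lever at about 80°, where about 79° is along the rails. That is roughly 0.94–0.95 rad of the 0.96 rad stop.

**Surroundings:** the stone lies on its sled, and the jar, both small stones and the screwdriver look unmoved. I did not check the bowl after the first pictures, and saw only the brush handle in the last one. The arm was clear of everything at the end, with the force reading near zero.

The only disagreement was between the cameras: their estimates of the same points differed by 2–5 mm.

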